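Rack the jigging rod and latch the keeper

ROBOT

A 6-joint arm with a two-finger parallel gripper is mounted at the origin on the work surface. World frame = base frame: x ahead of the robot, y to its left, z up, the work surface at z = 0. Lengths are in m, angles in rad, forces in N, time in s.
With the tool pointing down it reaches from about 0.325 to 0.775 m from the base axis. Payload 9.3 kg.
Tool frame: the origin (TCP) lies on the centre line of the jaws, within the pads' length; the fingertips stand 19 mm ahead of it and the grasp point (between the pads) is the TCP (arm.tip_reach is the z of the fingertips in the tool frame, in m); z points along the fingers, y is the line along which they close (so a half turn about z gives the same grasp; the last joint's range is limited). The gripper opens to 85 mm and grips with 20 to 120 N. Pads are 22 mm wide; open, the fingers measure 114 mm over their backs; the gripper's body (76 mm by 85 mm) begins 54 mm behind the grasp point. The pads swing forward as they close: fully open they stand 13 mm farther back than shut.
Start: joints at [1.124, 0.259, 0.021, 1.334, 0, 1.418], TCP at [0.159, 0.526, 0.25] pointing down, gripper open.
Joint ranges: [-3.04, 3.04], [-0.91, 1.82], [-1.04, 1.36], [-1.92, 1.95], [-1.52, 1.45], [-3.14, 3.14]. Speed limits (rad/s): [2.22, 2.22, 2.79, 3.14, 3.14, 3.14].

INTERFACE

Orientations are given as a rotation vector (axis times angle).
In Python, from cell import arm gives the robot as it stands.
- The arm moves only by the shell command python3 -m jog 'ROWS' [FORCE]. ROWS is JSON, a list of rows, each a list of 3 entries, a list of its own where there are three numbers: the closure, from -1 (fully open) to 1 (shut), then the shift along the world's x, y, z in cm, then the turn, a rotation vector about the world's x, y, z in rad. In form: [[hand, [tx, ty, tz], [ax, ay, az]], ...]. A call has 1 to 20 rows; each row shifts and turns the commanded pose from where the row before left it; what a row does not reach is not made up. A row lasts 1/12 s, in which the tool goes at most 41.7 mm and 7.16 degrees, less where a joint would pass 70% of its speed; a pose out of reach is approached as far as the arm can. A call is refused whole if a number of a shift passes 4.17 or a number of a turn 0.125, either way. A call with a gripper value outside its range is refused whole. The fingers move at their own pace and stop on an object; FORCE is the grip in N (left out, the last holds). Time passes only in rows, so rows that do not move let the fingers close. It gives the time, the measured TCP pose, the force, the opening and the grip force at its end, in the units of the state.
- arm.state(): the state, without advancing time (a new reading comes with each control period).
- arm.snapshot(name): name is "scene" or "top"; returns a dict with "pixels" (420x560x3 uint8, blue, green, red), "K" (3x3 intrinsics, pixels), "k1" (the pictures are not rectified: a ray, as slopes to the right and down, at radius r is drawn at 1 + k1 r^2 times it, then the intrinsics apply), "view" (4x4, takes a point from world to camera coordinates). Camera axes: x right, y down, z forward; pixel columns grow to the right and rows downward; lengths in m; the calibration is good to about 2 mm. A picture is of the moment at which its call begins. There is no depth.
- arm.job_done(): hands the job in; it is judged then, once.
The state is a dict: "clock": time; "joints": joint angles; "joint_vel": joint speeds; "joint_torque": joint torques, N m; "tcp_pos": TCP position; "eef_rot": TCP orientation; "contact_force": force on the tool from outside, world axes, zero at the start; "ft_torque": the same for the moment, N m; "opening": finger opening in m; "gripper_force": force on a finger pad.
Only numpy, scipy, OpenCV 4.12 (cv2) and the standard library are available. Lean on these libraries where they do the work, as an engineer would, in place of code of your own. Each camera call takes 0.05 s, during which the arm holds its last target. There are 200 camera calls.

TASK

Lay the loose cork-handled jigging rod into the empty slot of the sloping rod rack, sliding it in under the rail, butt end down by the stop, and let go of it. Then swing the red keeper bar by its knob across all three rods until it is fully home in the brass catch. Leave the other rods and the tackle lying around where they are.

Things in the scene. Friction and masses are not known exactly. Their poses are not given: they have to be found in the camera images.
- rod: Loose jigging rod, 194 mm, ~90 g: cork square-section handle 110 x 26 x 26 mm with red band at its butt, red ferrule (16 mm thick), thin black blank (8 mm thick, 12 mm tip ball) on the handle's axis. Origin: centre of the handle, 13 mm above the table as it lies. x points from butt (x = -55 mm) to tip (x = +139 mm), z up as it lies.
- rack: Fixed rack, 210 x 350 mm. Origin: on the table below the middle slot; x to its high back, z up. Board slopes 25 deg up to +x. Slots at y = -60, 0, 60 mm run up the slope: notches 32 mm wide, 17 deep in two combs 14 mm thick, 40 mm either side of the handle's centre; 66 mm gap between combs for fingers, board 15 mm below the handle's underside. Butt stop at the low end, 2 mm from a seated butt.
- liner: Yellow strip in the floor of the EMPTY slot (and on the stop's front), fixed. Its origin is where the handle's centre of a fully seated rod lies: 140 mm above the table, 13 mm above the notch floors. x points up the slope along the slot (25 degrees above level), y across the slots, z square to the slope.
- rod_blue: Bystander: the same kind of rod with a blue handle, already seated in another slot. Origin: centre of its handle, x towards its tip. Leave it alone.
- rod_black: Bystander: the same kind of rod with a black handle, already seated in another slot. Origin: centre of its handle, x towards its tip. Leave it alone.
- keeper (a joint): Keeper hinge (rad): 0 = closed, the bar across the three rods (4 mm over the handles), its end in the brass catch at the rack's -y side. Grows as the bar swings away down the slope; starts open at 1.8 to 2.6, stays where left (about 1 N at the knob). It swings in the plane of the slope, about an axis square to the slope.
- keeper_hinge (a point): Keeper hinge, at the rack's +y side, 120 mm from the middle slot, 20 mm above the seated handles' axes. Turns with the bar: z is the hinge axis (square to the slope, upwards), -y runs along the bar to its free end. Red steel bar 22 mm wide, 6 mm thick, reaching 250 mm from the hinge. Closed, -y points across the slots.
- keeper_knob (a point): Centre of the red cylindrical knob standing on the bar, 135 mm from the hinge: 26 mm diameter, 40 mm tall along the hinge axis. The point is at half its height, 20 mm above the bar's top face. z points along the knob, square to the slope.
- lure_case: Bystander: clear lure case with blue band, 170 x 110 x 42 mm, lying beside the loose rod. Origin: centre of its underside.
- bobber: Bystander: green plastic bobber, 56 mm diameter, 75 mm tall. Origin: centre of its underside.
- reel: Bystander: aluminium reel, 68 mm diameter, 66 mm tall. Origin: centre of its underside.
- bucket_lid: Bystander: red enamel bucket lid, 204 mm diameter, 43 mm tall with its knob. Origin: centre of its underside.
- bait_tin: Bystander: green tin, 72 mm diameter, 70 mm tall. Origin: centre of its underside.
- rail (a point): Middle of the fixed aluminium rail over the rack (18 mm diameter, along the rack's y, 265 mm above the table, 40 mm to the rack's +x of the handle centres; posts 158 mm either side, 24 x 18 mm). The rod's tip must pass beneath it, and the tool must lean back towards the robot to clear it.
There are look-alikes about, which are no part of the job. What is meant by the rod is not pink, and is the larger of those in its own colour.

How it is judged:
By the outcome, as a careful person would: the job done as asked, in the order asked, and still so for the second after the job is handed in, with the robot touching nothing.
It also fails if it takes over 67 s, if anything falls off the work surface, if the arm or the gripper's body presses on something with over 40 N, if the wrist force passes 120 N, or if a joint passes its speed limit or range.

## Working session

There is one attempt and no reset: what is moved stays moved. The work goes in short steps, Python scripts to look and compute and a shell command to move; the robot and the scene stay as the last step left them, time stands still between calls to the robot, and variables do not carry over. Pictures are saved under pics/ and viewed, at most 10 in all, crops included, and the job is handed in when it is done.

```bash
ls; mkdir -p pics
python3 - <<'E'
from cell import arm
import cv2,pickle
d={n:arm.snapshot(n) for n in("scene","top")}
pickle.dump(d,open('snap0.pkl','wb'))
for n in d: cv2.imwrite(f'pics/{n}0.png',d[n]['pixels']); print(n,d[n]['K'],d[n]['k1'],d[n]['view'])
print(arm.state())
E
```

```text
pics
scene [[430.1618894    0.         280.44259573]
 [  0.         430.1618894  207.84774059]
 [  0.           0.           1.        ]] -0.13322247140597868 [[ 0.02817246  0.99959772  0.00327217 -0.00945653]
 [ 0.82750783 -0.02148575 -0.56104291 -0.31472864]
 [-0.56074691  0.0185137  -0.82778025  1.79711067]
 [ 0.          0.          0.          1.        ]]
top [[539.70864414   0.         272.22408808]
 [  0.         539.70864414 206.98091155]
 [  0.           0.           1.        ]] 0.046271203832991714 [[-0.00419862 -0.99995026  0.00904759 -0.01535861]
 [-0.99424374  0.00320566 -0.10709391  0.50789069]
 [ 0.10705957 -0.00944516 -0.99420774  1.55701611]
 [ 0.          0.          0.          1.        ]]
{'clock': 0.1, 'joints': array([1.12439794e+00, 2.59145818e-01, 2.08617969e-02, 1.33371980e+00,
       7.29131345e-06, 1.41816329e+00]), 'joint_vel': array([-0.00031269,  0.00033391,  0.00230491,  0.00025784,  0.00044852,
        0.00083712]), 'joint_torque': array([ 5.90413096e-03, -5.56691909e+01,  3.45071590e+01,  1.16273150e-02,
       -1.74705274e-04,  8.05699528e-06]), 'tcp_pos': array([0.15917911, 0.52622764, 0.24973073]), 'eef_rot': array([-4.59734852e-01, -3.10740451e+00,  1.80869223e-03]), 'contact_force': array([-0.52502768, -1.11137904,  0.29104192]), 'ft_torque': array([ 0.00340949, -0.00523282,  0.00099818]), 'gripper_force': 0.0, 'opening': 0.08546044789304742}
```

View pics/scene0.png

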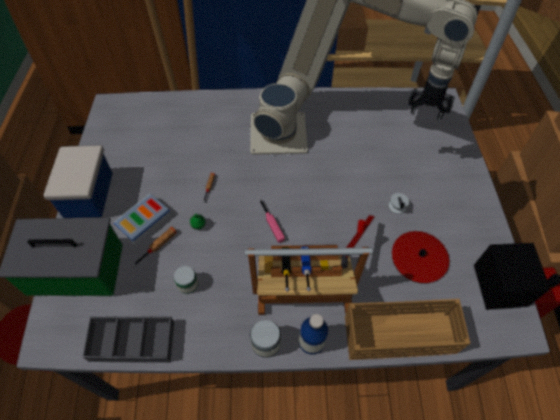

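View pics/top0.png

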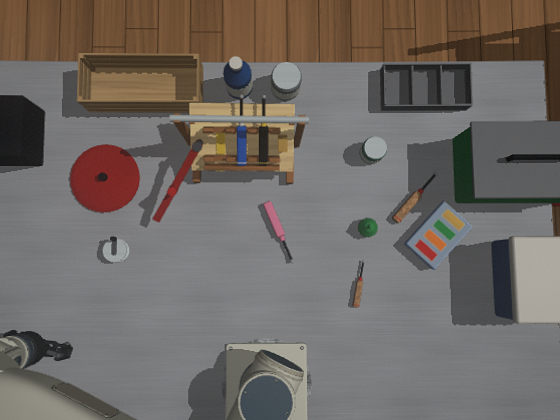

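The top view shows a long cork rod at (408,204) beside the lure case, a smaller cork look-alike at (358,290) and a pink one at (275,220). Blue is at (242,145), black at (263,145), and the empty yellow-lined slot is at about (221,145). The keeper is open, with its hinge near (197,146), its free end at (157,218) and its knob near (172,189). I choose the cork rod at (408,204) and will check it in a close crop.

```bash
cat > h.py <<'E'
import numpy as np,cv2,pickle
def dist(s): return np.array([s['k1'],0,0,0,0.])
def ray(s,uv):
    p=cv2.undistortPoints(np.array([[uv]],float),s['K'],dist(s),None,None,None)[0,0]
    V=s['view'];R=V[:3,:3];return -R.T@V[:3,3],R.T@np.r_[p,1]
def atz(s,uv,z):
    o,d=ray(s,uv);return o+d*(z-o[2])/d[2]
def proj(s,P):
    V=s['view'];P=np.atleast_2d(P)
    return cv2.projectPoints(P.astype(float),cv2.Rodrigues(V[:3,:3])[0],V[:3,3],s['K'],dist(s))[0][:,0]
def tri(ss,uvs):
    A=np.zeros((3,3));b=np.zeros(3)
    for s,uv in zip(ss,uvs):
        o,d=ray(s,uv);d/=np.linalg.norm(d);M=np.eye(3)-np.outer(d,d);A+=M;b+=M@o
    return np.linalg.solve(A,b)
E
python3 - <<'E'
from h import *
d=pickle.load(open('snap0.pkl','rb'))
t=d['top']['pixels'];s=d['scene']['pixels']
def c(im,x,y,w,h,k):return cv2.resize(im[y:y+h,x:x+w],None,fx=k,fy=k,interpolation=cv2.INTER_CUBIC)
a=c(t,385,165,80,60,5) ; b=c(t,140,90,160,140,2.5)
e=c(s,125,220,80,60,5); f=c(s,240,205,160,120,2.5)
H=np.zeros((600,800,3),np.uint8)
H[:300,:400]=a;H[300:,:400]=e;H[:300,400:]=b[:300];H[300:,400:]=f
cv2.imwrite('pics/crop.png',H)
E
```

```text
(no output)
```

View pics/crop.png

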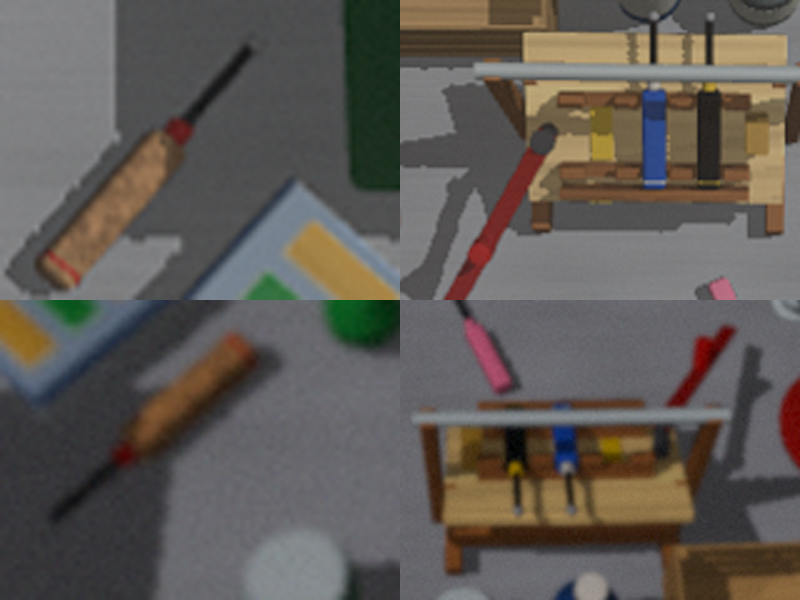

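The top left and bottom left crops confirm the larger cork rod, with its red butt band at about (396,219), its ferrule at (421,191) and its tip at (435,174) in the top view. The right side shows the empty yellow slot on the hinge side, next to the blue rod.

Run:
```python
from h import *
from scipy.optimize import least_squares
d=pickle.load(open('snap0.pkl','rb'));T=d['top'];S=d['scene']
# rack fit : params handle-centre x,y of middle slot, yaw
c,s=np.cos(np.radians(25)),np.sin(np.radians(25))
def sl(u,y,w): return [u*c-w*s, y, .14+u*s+w*c]   # slope coords -> rack
def W(P,q):
    P=np.atleast_2d(P);R=np.array([[np.cos(q[2]),-np.sin(q[2]),0],[np.sin(q[2]),np.cos(q[2]),0],[0,0,1]])
    return P@R.T+[q[0],q[1],0]
tT=lambda x,y:((x-400)/2.5+140-.3,y/2.5+90-.3); tS=lambda x,y:((x-400)/2.5+240-.3,(y-300)/2.5+205-.3)
obs=[(T,tT(654,15),sl(.133,0,0)),(T,tT(711,15),sl(.133,-.06,0)),(S,tS(571,511),sl(.133,0,0)),(S,tS(518,511),sl(.133,-.06,0)),
(T,tT(654,187),sl(-.055,0,.013)),(T,tT(708,187),sl(-.055,-.06,.013))]
def cen(S,a,b):
    return None
lin=[]
# rail line rows: sample of grey rail centre
for s_,pts in((T,[(476,70),(797,73)]),(S,[(414,419),(730,414)])):
    f=tT if s_ is T else tS
    for p,yy in zip(pts,(.17,-.17) if s_ is T else (-.17,.17)): lin.append((s_,f(*p),yy))
def res(q):
    r=[]
    for s_,uv,P in obs: r+=list(proj(s_,W(P,q))[0]-uv)
    for s_,uv,yy in lin: r.append(proj(s_,W([.04,yy,.265],q))[0,1]-uv[1])
    return r
o=least_squares(res,[.65,0,0],loss='soft_l1');q=o.x
print('rack',q,np.round(res(q),1))
# keeper: knob red centroid & angle
def mask(s_,box,lo,hi):
    x,y,w,h=box;I=cv2.cvtColor(s_['pixels'],cv2.COLOR_BGR2HSV);m=cv2.inRange(I,lo,hi)
    if lo[0]==0:m|=cv2.inRange(I,(170,lo[1],lo[2]),(180,255,255))
    M=np.zeros_like(m);M[y:y+h,x:x+w]=m[y:y+h,x:x+w];return M
mb=mask(T,(225,120,35,48),(100,120,60),(130,255,255));ys,xs=np.nonzero(mb);print('blue top',xs.mean(),ys.min(),ys.max(),xs.min(),xs.max(),'pred',proj(T,W([sl(-.055,0,.013),sl(.055,0,.013)],q)))
H=sl(0,.12,.02)
for th in(0,):pass
end_t=tT(0,0)
def kp(th,r,w): # closed: -y ; opens toward -u
    return sl(-r*np.sin(th),.12-r*np.cos(th),w)
mr=mask(T,(145,140,65,85),(0,150,60),(8,255,255));ys,xs=np.nonzero(mr);print('red bar top',len(xs),xs.min(),ys.max())
def f(th):
    tip=proj(T,W(kp(th[0],.25,.02),q))[0]; return tip-[xs[ys>ys.max()-3].mean(),ys.max()]
k=least_squares(f,[2.2]);print('keeper',k.x,k.fun)
th=k.x[0]
print('knob pts',W(kp(th,.135,.043),q),'pred T',proj(T,W(kp(th,.135,.043),q)),'S',proj(S,W(kp(th,.135,.043),q)))
# rod
tip=atz(T,(385+250/5-.4,165+47/5-.4),.013);fer=atz(T,(385+180/5-.4,165+131/5-.4),.017);bt=atz(T,(385+60/5-.4,165+267/5-.4),.026)
tipS=atz(S,(125+55/5-.4,220+(518-300)/5-.4),.013);btS=atz(S,(125+240/5-.4,220+(350-300)/5-.4),.02)
print('rod',tip,fer,bt,tipS,btS,np.linalg.norm((tip-bt)[:2]))
m=mask(T,(388,180,40,45),(5,60,60),(20,255,255));m[:, :]=m
n,l,st,ce=cv2.connectedComponentsWithStats(m);i=1+st[1:,4].argmax();ys,xs=np.nonzero(l==i)
P=np.array([atz(T,(x,y),.022)[:2] for x,y in zip(xs,ys)])
r=cv2.minAreaRect((P*1000).astype(np.float32));print('handle rect mm',r)
O=T['pixels'].copy()
O=cv2.resize(O,None,fx=3,fy=3,interpolation=cv2.INTER_CUBIC)
def dr(P,col,cl=False):
    p=((proj(T,P)+.5)*3).round().astype(np.int32);cv2.polylines(O,[p],cl,col,1)
for y in(-.06,0,.06):dr(W([sl(-.055,y-.013,.013),sl(-.055,y+.013,.013),sl(.055,y+.013,.013),sl(.055,y-.013,.013)],q),(0,255,255),True)
dr(W([[.04,-.17,.265],[.04,.17,.265]],q),(255,0,255))
dr(W([kp(th,0,.02),kp(th,.135,.02),kp(th,.135,.063),kp(th,.135,.02),kp(th,.25,.02)],q),(0,255,0))
O=O[270:690,390:950];cv2.imwrite('pics/fit.png',O)
```

```text
rack [ 0.66859864  0.0669781  -0.0131719 ] [ 0.1 -0.  -0.2  0.3  0.6  0.1  0.3  0.4  0.4  0.8  0.5  1.  -0.4  0.1
  0.4  0.8]
blue top 241.02153846153846 126 165 237 245 pred [[241.69967715 165.28508284]
 [241.41907242 125.67619666]]
red bar top 525 153 221
keeper [2.07666373] [ 0.08832017 -0.17321916]
knob pts [[0.54585156 0.25402756 0.12906346]] pred T [[173.74140382 189.56829598]] S [[360.65546693 226.06179304]]
rod [ 0.60657388 -0.50123748  0.013     ] [ 0.55572274 -0.45696574  0.017     ] [ 0.47432099 -0.38162615  0.026     ] [ 0.6039044  -0.50099872  0.013     ] [ 0.47675085 -0.38515419  0.02      ] 0.1783190876633826
handle rect mm ((508.8631896972656, -413.9490966796875), (26.470327377319336, 112.55867004394531), 48.53775405883789)
```

View pics/fit.png

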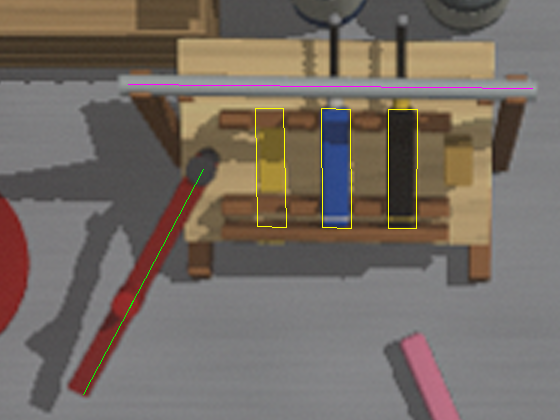

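The fit holds: rail and rods overlay within about 1 px. The rack middle slot is at (0.669, 0.067) with yaw -0.013, so the empty slot is at about (0.669, 0.127, 0.14). The keeper is at about 2.08. The rod handle centre is at (0.509, -0.414) with yaw -41.6°, and its length and sizes agree with those given. Starting the approach.

```bash
python3 -m jog '[[-0.2,[2.1,-2,0.5],[0,0,-0.03]],[-0.2,[2.1,-2,0.5],[0,0,-0.03]],[-0.2,[2.1,-2,0.5],[0,0,-0.03]],[-0.2,[2.1,-2,0.5],[0,0,-0.03]],[-0.2,[2.1,-2,0.5],[0,0,-0.03]],[-0.2,[2.1,-2,0.5],[0,0,-0.03]],[-0.2,[2.1,-2,0.5],[0,0,-0.03]],[-0.2,[2.1,-2,0.5],[0,0,-0.03]],[-0.2,[2.1,-2,0.5],[0,0,-0.03]],[-0.2,[2.1,-2,0.5],[0,0,-0.03]],[-0.2,[2.1,-2,0.5],[0,0,-0.03]],[-0.2,[2.1,-2,0.5],[0,0,-0.03]],[-0.2,[2.1,-2,0.5],[0,0,-0.03]],[-0.2,[2.1,-2,0.5],[0,0,-0.03]],[-0.2,[0.5,-3.3,0],[0,0,0]],[-0.2,[0.5,-3.3,0],[0,0,0]],[-0.2,[0.5,-3.3,0],[0,0,0]],[-0.2,[0.5,-3.3,0],[0,0,0]],[-0.2,[0.5,-3.3,0],[0,0,0]],[-0.2,[0.5,-3.3,0],[0,0,0]]]' 40
python3 - <<'E'
from h import *
from cell import arm
print(arm.state()['joints'])
T=pickle.load(open('snap0.pkl','rb'))['top']
ax=np.array([np.cos(-.726),np.sin(-.726)]);n=np.array([-.664,-.748])
for uv in((443.5,201),(405,245),(407,240)):
    p=atz(T,uv,.04)[:2]-[.5089,-.4139];print('case corner along,perp',p@ax,p@n)
E
```

```text
clock: 1.77
tcp_pos: [0.4831, 0.0469, 0.3201]
eef_rot: [-1.097, -2.943, 0.0]
contact_force: [0.7, 1.0, -0.1]
opening: 0.0514
gripper_force: 0.0
[-7.64449741e-02  1.35520805e-01  3.86442904e-02  1.47437501e+00
  3.65747026e-05  6.37284615e-01]
case corner along,perp 0.07765581983317982 0.06720487211458555
case corner along,perp -0.09447940214266749 0.06544659361340086
case corner along,perp -0.0795729845941386 0.06053586572914252
```

```bash
python3 -m jog '[[-0.2,[0.15,-2.9,0],[0,0,0]],[-0.2,[0.15,-2.9,0],[0,0,0]],[-0.2,[0.15,-2.9,0],[0,0,0]],[-0.2,[0.15,-2.9,0],[0,0,0]],[-0.2,[0.15,-2.9,0],[0,0,0]],[-0.2,[0.15,-2.9,0],[0,0,0]],[-0.2,[0.15,-2.9,0],[0,0,0]],[-0.2,[0.15,-2.9,0],[0,0,0]],[-0.2,[0.15,-2.9,0],[0,0,0]],[-0.2,[0.15,-2.9,0],[0,0,0]],[-0.2,[0.15,-2.9,-1],[0,0,0]],[-0.2,[0.15,-2.9,-1],[0,0,0]],[-0.2,[0.15,-2.9,-1],[0,0,0]],[-0.2,[0.15,-2.9,-2],[0,0,0]],[-0.2,[0.15,-2.9,-3],[0,0,0]],[-0.2,[0.15,-2.6,-3],[0,0,-0.012]],[-0.2,[0,0,-3],[0,0,0]],[-0.2,[0,0,-3],[0,0,0]],[-0.2,[0,0,-3],[0,0,0]],[-0.2,[0,0,0],[0,0,0]]]'
```

```text
clock: 3.43
tcp_pos: [0.505, -0.4106, 0.1137]
eef_rot: [-1.113, -2.928, -0.007]
contact_force: [-0.2, 0.5, -0.6]
opening: 0.051
gripper_force: 0.0
```

```bash
python3 -m jog '[[-0.2,[0.2,-0.1,-2],[0,0,0]],[-0.2,[0,0,-2],[0,0,0]],[-0.2,[0,0,-1.6],[0,0,0]],[-0.2,[0,0,0],[0,0,0]],[-0.2,[0,0,0],[0,0,0]],[-0.2,[0,0,0],[0,0,0]]]'
python3 - <<'E'
from h import *
from cell import arm
T=arm.snapshot('top');S=arm.snapshot('scene')
a=cv2.resize(T['pixels'][160:235,380:480],(400,300),interpolation=2);b=cv2.resize(S['pixels'][200:275,120:220],(400,300),interpolation=2)
cv2.imwrite('pics/g.png',np.hstack([a,b]));print(arm.state()['tcp_pos'],arm.state()['joints'])
E
```

```text
clock: 3.93
tcp_pos: [0.5099, -0.4141, 0.0662]
eef_rot: [1.114, 2.935, -0.001]
contact_force: [0.3, 0.2, 0.0]
opening: 0.0514
gripper_force: 0.0
[ 0.50989593 -0.4140823   0.06620286] [-8.09680440e-01  5.34072074e-01 -2.70467038e-02  1.00716313e+00
 -2.25050130e-05 -8.39766239e-02]
```

View pics/g.png

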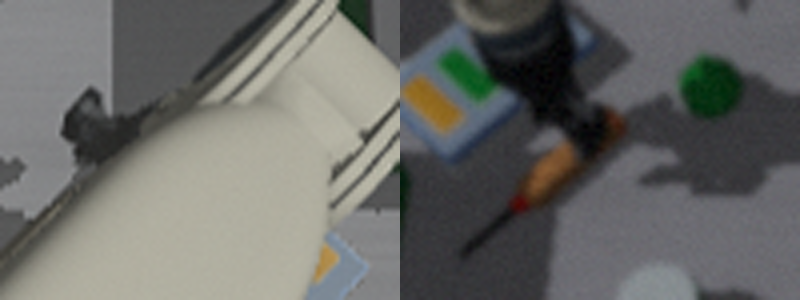

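The scene crop, right half, shows the fingers straddling the handle at about (590,130), clear of the lure case. The top view is blocked by the arm. I'll descend and grip.

```bash
python3 -m jog '[[-0.2,[-0.1,0,-1.5],[0,0,0]],[-0.2,[0,0,-1.5],[0,0,0]],[-0.2,[0,0,-1.3],[0,0,0]],[-0.2,[0,0,0],[0,0,0]],[1,[0,0,0],[0,0,0]],[1,[0,0,0],[0,0,0]],[1,[0,0,0],[0,0,0]],[1,[0,0,0],[0,0,0]],[1,[0,0,0],[0,0,0]],[1,[0,0,0],[0,0,0]]]' 50
```

```text
clock: 4.87
tcp_pos: [0.5089, -0.4142, 0.023]
eef_rot: [1.114, 2.935, -0.002]
contact_force: [-1.2, 0.0, 6.3]
opening: 0.0248
gripper_force: 51.2
```

```bash
python3 -m jog '[[1,[0,0,2],[0,0,0]],[1,[0,0,3.5],[0,0,0]],[1,[0,0,3.5],[0,0,0]],[1,[0,0,4],[0,0,0]],[1,[0,0,4],[0,0,0]],[1,[0,0,4],[0,0,0]],[1,[-0.2,2,0],[0,0,0.05]],[1,[-0.2,3,0],[0,0,0.05]],[1,[-0.2,3,0],[0,0,0.05]],[1,[-0.2,3.2,0],[0,0,0.05]],[1,[-0.2,3.2,0],[0,0,0.05]],[1,[-0.2,3.2,0],[0,0,0.05]],[1,[-0.2,3.2,0],[0,0,0.05]],[1,[-0.2,3.2,0],[0,0,0.05]],[1,[-0.2,3.2,0],[0,0,0.05]],[1,[-0.2,3.2,0],[0,0,0.05]],[1,[-0.2,3.2,0],[0,0,0.05]],[1,[-0.2,3.2,0],[0,0,0.05]],[1,[-0.2,3,0],[0,0,0.05]],[1,[-0.2,2,0],[0,0,0.062]]]'
```

```text
clock: 6.53
tcp_pos: [0.4796, 0.0069, 0.2319]
eef_rot: [0.016, 3.141, 0.001]
contact_force: [1.2, -0.6, -1.0]
opening: 0.0251
gripper_force: 50.1
```

```bash
python3 -m jog '[[1,[0.4,1.5,0],[0,-0.04,0]],[1,[0.6,1.5,0],[0,-0.04,0]],[1,[0.6,1.5,0],[0,-0.04,0]],[1,[0.6,1.5,0],[0,-0.04,0]],[1,[0.6,1.5,0],[0,-0.04,0]],[1,[0.6,1.5,0],[0,-0.04,0]],[1,[0.6,0.5,-0.5],[0,-0.04,0]],[1,[0.5,0.5,-0.5],[0,-0.04,0]],[1,[0.4,0.5,-1],[0,-0.04,0]],[1,[0.4,0,-1],[0,-0.04,0]],[1,[0,0,-1],[0,-0.036,0]],[1,[0,0,0],[0,0,0]],[1,[0,0,0],[0,0,0]],[1,[0,0,0],[0,0,0]]]'
python3 - <<'E'
from h import *
from cell import arm
st=arm.state();R=cv2.Rodrigues(st['eef_rot'])[0];print(R.round(4),st['tcp_pos'],st['joints'])
S=arm.snapshot('scene');T=arm.snapshot('top');pickle.dump({'scene':S,'top':T},open('snap1.pkl','wb'))
cv2.imwrite('pics/p.png',np.hstack([cv2.resize(S['pixels'][170:290,240:400],(400,300),interpolation=2),cv2.resize(T['pixels'][90:240,140:340],(400,300),interpolation=2)]))
E
```

```text
clock: 7.7
tcp_pos: [0.5337, 0.1095, 0.1924]
eef_rot: [0.019, 2.705, 0.004]
contact_force: [0.0, -0.1, -1.7]
opening: 0.0249
gripper_force: 50.1
[[-0.9063  0.0126  0.4225]
 [ 0.014   0.9999  0.    ]
 [-0.4225  0.0059 -0.9063]] [0.53367965 0.10945347 0.19241642] [ 0.06148752  0.03730325 -0.49623735  0.60174054 -0.02592722  0.06970018]
```

View pics/p.png

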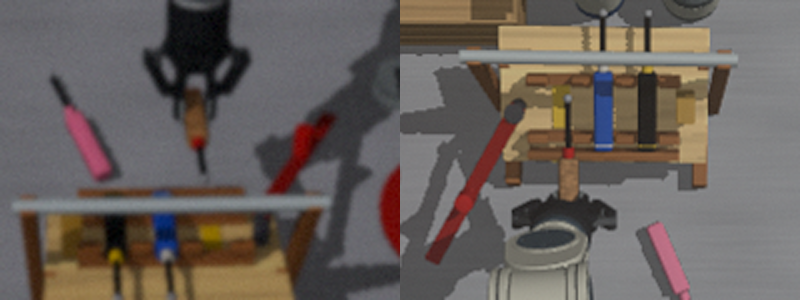

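The picture shows the rod held and tilted, with its tip at about (322.4,241.6) in the scene view and (223.7,138.6) in the top view, still short of the rail. Checking the in-hand pose.

Run:
```python
from h import *
d=pickle.load(open('snap1.pkl','rb'));T=d['top'];S=d['scene']
tcp=np.array([.53368,.10945,.19242]);n=np.array([-.4225,0,.9063]);u=np.array([.9062,-.014,.4225])
P=tcp-.01*n+.133*u;print('pred tip',P,proj(T,P),proj(S,P))
print('tri',tri([T,S],[(223.5,138.4),(322.2,241.4)]))
# ferrule
F=tcp-.01*n+.058*u;print('ferrule pred',(proj(T,F)-[140,90])*2+[400,0],(proj(S,F)-[240,170])*2.5)
```

```text
pred tip [0.6584296 0.107588  0.2395495] [[224.14719244 140.0217714 ]] [[321.37357423 240.41145633]]
tri [0.66241168 0.10935896 0.24071923]
ferrule pred [[569.18440735 156.66826509]] [[197.61369681 140.14263029]]
```

```bash
python3 -m jog '[[1,[0.58,0.43,-1.25],[0,0,0]],[1,[0.58,0.43,-1.25],[0,0,0]],[1,[0.58,0.43,-1.25],[0,0,0]],[1,[0.58,0.43,-1.25],[0,0,0]],[1,[0,0,0],[0,0,0]],[1,[1.5,0,0.7],[0,0,0]],[1,[1.5,0,0.7],[0,0,0]],[1,[1.5,0,0.7],[0,0,0]],[1,[1.5,0,0.7],[0,0,0]],[1,[1.5,0,0.7],[0,0,0]],[1,[1.5,0,0.7],[0,0,0]],[1,[0,0,0],[0,0,0]],[1,[0,0,0],[0,0,0]],[1,[0,0,0],[0,0,0]]]'
python3 - <<'E'
from h import *
from cell import arm
S=arm.snapshot('scene');T=arm.snapshot('top');pickle.dump({'scene':S,'top':T},open('snap2.pkl','wb'))
cv2.imwrite('pics/q.png',np.hstack([cv2.resize(S['pixels'][220:310,250:370],(400,300),interpolation=2),cv2.resize(T['pixels'][80:170,180:300],(400,300),interpolation=2)]))
p=arm.state()['tcp_pos']-[.6694,.1265,.14];print('u',p@[.9063,0,.4226],'w',p@[-.4226,0,.9063],p[1])
E
```

```text
clock: 8.97
tcp_pos: [0.6456, 0.1265, 0.1832]
eef_rot: [0.019, 2.707, 0.004]
contact_force: [-0.1, -0.1, -0.9]
opening: 0.0254
gripper_force: 50.1
u -0.0035320578690587433 w 0.049117409642318394 0.0001617948894209742
```

View pics/q.png

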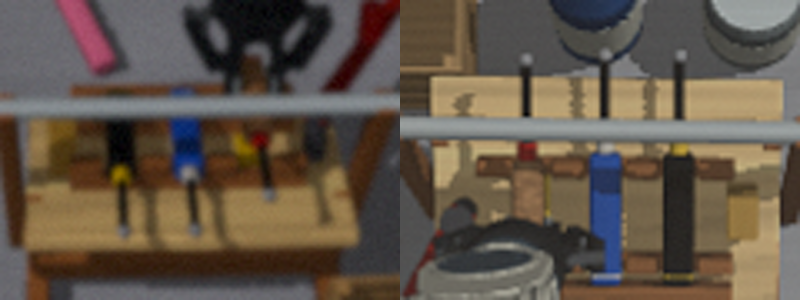

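The rod is now under the rail and above the empty slot. Its tip is at (527,60) in the right crop, with blue at (605,55) and black at (680,57). I'll check the lateral offset of these tips against prediction.

Run:
```python
from h import *
d=pickle.load(open('snap2.pkl','rb'));T=d['top'];S=d['scene']
c,s=.9063,.4226;q=[0.66860,0.06698,-.01317]
def W(u,y,w):
    X=u*c-w*s;return np.array([q[0]+X*np.cos(q[2])-y*np.sin(q[2]),q[1]+y*np.cos(q[2])+X*np.sin(q[2]),.14+u*s+w*c])
k=400/120
tT=lambda x,y:((x-400+.5)/k+180-.5,(y+.5)/k+80-.5);tS=lambda x,y:((x+.5)/k+250-.5,(y+.5)/k+220-.5)
for nme,y,w,u,a,b in(('blue',0,0,.133,(605,55),(194,230)),('black',-.06,0,.133,(680,57),(124,232)),('held',.0595,.039,.1295,(527,60),(268,196))):
    P=W(u,y,w);A=np.array(tT(*a));B=np.array(tS(*b))
    print(nme,'dT',A-proj(T,P)[0],'dS',B-proj(S,P)[0],'tri-pred mm',1000*(tri([T,S],[A,B])-P))
```

```text
blue dT [-0.29271156  0.4562516 ] dS [-0.83688649 -0.50523883] tri-pred mm [-1.44154117 -0.74819468  0.28197328]
black dT [-0.23958461  0.78089301] dS [-0.33634967 -0.22083691] tri-pred mm [-1.53197216 -0.09571137 -1.99838061]
held dT [-0.11110787 -1.03827729] dS [-0.5897639   1.21012045] tri-pred mm [ 3.04513892 -0.67927236 -1.20461944]
```

```bash
python3 -m jog '[[1,[0.32,0,-0.68],[0,0,0]],[1,[0.32,0,-0.68],[0,0,0]],[1,[0.32,0,-0.68],[0,0,0]],[1,[0.32,0,-0.68],[0,0,0]],[1,[0,0,0],[0,0,0]],[1,[0.08,0,-0.17],[0,0,0]],[1,[0.08,0,-0.17],[0,0,0]],[1,[0,0,0],[0,0,0]],[1,[0,0,0],[0,0,0]]]'
```

```text
clock: 9.82
tcp_pos: [0.6609, 0.1267, 0.1529]
eef_rot: [0.019, 2.705, 0.004]
contact_force: [-0.6, 0.4, -1.6]
opening: 0.025
gripper_force: 50.1
```

```bash
python3 -m jog '[[1,[0.06,0,-0.14],[0,0,0]],[1,[0.06,0,-0.14],[0,0,0]],[1,[0.06,0,-0.14],[0,0,0]],[1,[0,0,0],[0,0,0]],[1,[0,0,0],[0,0,0]]]'
```

```text
clock: 10.23
tcp_pos: [0.6627, 0.1267, 0.1488]
eef_rot: [0.019, 2.705, 0.004]
contact_force: [-1.6, -0.2, 0.7]
opening: 0.025
gripper_force: 50.4
```

```bash
python3 -m jog '[[1,[0.05,0,-0.1],[0,0,0]],[1,[0,0,0],[0,0,0]],[1,[0,0,0],[0,0,0]]]'
```

```text
clock: 10.48
tcp_pos: [0.6628, 0.1267, 0.1487]
eef_rot: [0.019, 2.705, 0.004]
contact_force: [-10.8, -1.1, 10.3]
opening: 0.0247
gripper_force: 52.1
```

```bash
python3 -m jog '[[0.3,[0,0,0],[0,0,0]],[0.1,[0,0,0],[0,0,0]],[-0.1,[0,0,0],[0,0,0]],[-0.1,[0,0,0],[0,0,0]],[-0.1,[0,0,0],[0,0,0]],[-0.1,[-0.2,0,0.45],[0,0,0]],[-0.1,[-0.4,0,0.9],[0,0,0]],[-0.1,[-0.8,0,1.8],[0,0,0]],[-0.1,[-1,0,2],[0,0,0]],[-0.1,[-1.5,0,2],[0,0,0]],[-0.1,[-2.5,0,1],[0,0,0]],[-0.1,[-2.5,0,1],[0,0,0]],[-0.1,[-2.5,0,1],[0,0,0]],[-0.1,[-2.5,0,1],[0,0,0]],[-0.1,[-2.5,0,1],[0,0,0]],[-0.1,[-2.5,0,1],[0,0,0]]]'
python3 - <<'E'
from h import *
from cell import arm
S=arm.snapshot('scene');T=arm.snapshot('top');pickle.dump({'scene':S,'top':T},open('snap3.pkl','wb'))
cv2.imwrite('pics/r.png',np.hstack([cv2.resize(S['pixels'][205:310,250:390],(400,300),interpolation=2),cv2.resize(T['pixels'][85:235,135:335],(400,300),interpolation=2)]))
print(arm.state()['tcp_pos'],arm.state()['joints'])
E
```

```text
clock: 11.82
tcp_pos: [0.4725, 0.1266, 0.2804]
eef_rot: [0.019, 2.704, 0.004]
contact_force: [-0.1, -0.3, -1.2]
opening: 0.047
gripper_force: 0.0
[0.47160441 0.12691874 0.28202174] [ 0.11937375 -0.11500466 -0.40244276  0.84608516 -0.04988674  0.12134237]
```

View pics/r.png

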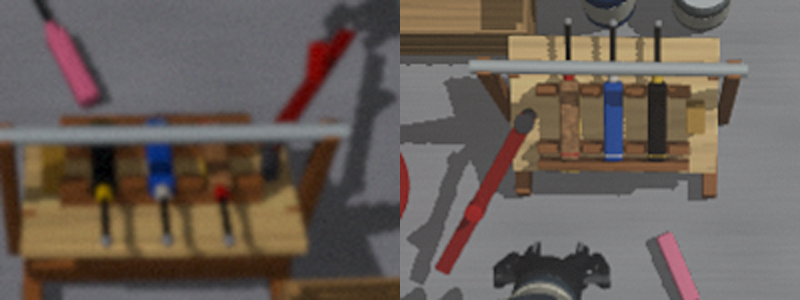

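The rod is seated level with the blue and black ones, with the tips aligned at (568,21), (613,22) and (657,23) in the right crop. Next I'll compute the keeper knob's arc.

Run:
```python
from h import *
from scipy.optimize import least_squares
from cell import arm
d=pickle.load(open('snap3.pkl','rb'));T=d['top'];S=d['scene']
c,s=.9063,.4226;q=[0.66860,0.06698,-.01317]
def W(u,y,w):
    X=u*c-w*s;return np.array([q[0]+X*np.cos(q[2])-y*np.sin(q[2]),q[1]+y*np.cos(q[2])+X*np.sin(q[2]),.14+u*s+w*c])
kp=lambda th,r,w:W(-r*np.sin(th),.12-r*np.cos(th),w)
k=400/140
o=[(T,(157.3,219.5),.25,.023),(T,(172.5,190.7),.135,.05),(S,(334/k+250,217.0 if 0 else 55/k+205),.135,.043)]
o[2]=(S,(318/k+250,55/k+205),.135,.043)
f=lambda t:np.concatenate([proj(a,kp(t[0],r,w))[0]-uv for a,uv,r,w in o])
r=least_squares(f,[2.08]);print(r.x,r.fun.round(1));t0=r.x[0]
print('tcp now',arm.state()['tcp_pos'])
P=np.array([kp(t,.135,.049) for t in np.linspace(t0,0,25)])
print(np.c_[np.linspace(t0,0,25),P][::3].round(4));print((np.diff(P,axis=0)*100).round(2).tolist())
print('above start',kp(t0,.135,.12))
```

```text
[2.0822934] [-0.9  1.5  0.6 -0.5 -0.4  1.9]
tcp now [0.47160441 0.12691874 0.28202174]
[[2.0823 0.5437 0.2547 0.1347]
 [1.822  0.5314 0.2224 0.1291]
 [1.5617 0.5271 0.1876 0.1274]
 [1.3014 0.5311 0.1529 0.1294]
 [1.0411 0.543  0.1204 0.1352]
 [0.7809 0.5621 0.0925 0.1443]
 [0.5206 0.5871 0.0709 0.156 ]
 [0.2603 0.6163 0.0572 0.1697]
 [0.     0.6477 0.0523 0.1844]]
[[-0.49, -1.04, -0.22], [-0.41, -1.08, -0.18], [-0.32, -1.12, -0.14], [-0.23, -1.14, -0.1], [-0.14, -1.16, -0.06], [-0.05, -1.17, -0.02], [0.04, -1.17, 0.03], [0.13, -1.16, 0.07], [0.22, -1.14, 0.11], [0.31, -1.12, 0.15], [0.4, -1.08, 0.19], [0.48, -1.04, 0.23], [0.56, -0.99, 0.27], [0.64, -0.93, 0.3], [0.71, -0.87, 0.34], [0.78, -0.8, 0.37], [0.83, -0.72, 0.39], [0.89, -0.64, 0.42], [0.94, -0.55, 0.44], [0.98, -0.46, 0.46], [1.01, -0.36, 0.47], [1.03, -0.27, 0.48], [1.05, -0.17, 0.49], [1.06, -0.06, 0.49]]
above start [0.51366107 0.25511704 0.1990068 ]
```

```bash
python3 -m jog '[[-0.3,[0.7,2.1,0],[0,0,0]],[-0.3,[0.7,2.1,-1],[0,0,0]],[-0.3,[0.7,2.1,-1.8],[0,0,0]],[-0.3,[0.7,2.1,-1.8],[0,0,0]],[-0.3,[0.7,2.2,-1.8],[0,0,0]],[-0.3,[0.7,2.2,-1.9],[0,0,0]],[-0.3,[0,0,0],[0,0,0]],[-0.3,[0.6,0,-1.3],[0,0,0]],[-0.3,[0.6,0,-1.3],[0,0,0]],[-0.3,[0.6,0,-1.3],[0,0,0]],[-0.3,[0.6,0,-1.3],[0,0,0]],[-0.3,[0.6,0,-1.2],[0,0,0]],[-0.3,[0,0,0],[0,0,0]],[-0.3,[0,0,0],[0,0,0]]]' 30
python3 - <<'E'
from h import *
from cell import arm
S=arm.snapshot('scene');T=arm.snapshot('top')
cv2.imwrite('pics/k.png',np.hstack([cv2.resize(S['pixels'][190:280,310:430],(400,300),interpolation=2),cv2.resize(T['pixels'][130:235,120:260],(400,300),interpolation=2)]))
print(arm.state()['tcp_pos'],arm.state()['joints'])
E
```

```text
clock: 13.08
tcp_pos: [0.5462, 0.2543, 0.132]
eef_rot: [0.019, 2.706, 0.003]
contact_force: [-0.1, 1.1, -0.0]
opening: 0.0557
gripper_force: 0.0
[0.54642209 0.25466236 0.13311098] [ 0.36669092  0.20723195 -0.46040622  0.49186227 -0.15211175  0.34894321]
```

View pics/k.png

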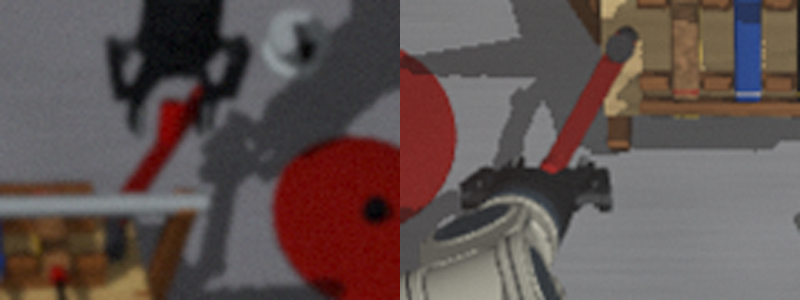

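The knob at (172,118) in the left crop lies between the two fingers at (140,115) and (210,110). Closing on it now.

```bash
python3 -m jog '[[0.1,[0,0,0],[0,0,0]],[1,[0,0,0],[0,0,0]],[1,[0,0,0],[0,0,0]],[1,[0,0,0],[0,0,0]],[1,[0,0,0],[0,0,0]],[1,[0,0,0],[0,0,0]]]' 30
```

```text
clock: 13.68
tcp_pos: [0.5462, 0.2548, 0.1329]
eef_rot: [0.019, 2.704, 0.005]
contact_force: [-4.4, 0.1, 6.6]
opening: 0.0251
gripper_force: 29.5
```

```bash
python3 -m jog '[[1,[-0.05,0,0.1],[0,0,0]],[1,[-0.49,-1.04,-0.22],[-0.0275,0,0.059]],[1,[-0.41,-1.08,-0.18],[-0.0275,0,0.059]],[1,[-0.32,-1.12,-0.14],[-0.0275,0,0.059]],[1,[-0.23,-1.14,-0.1],[-0.0275,0,0.059]],[1,[-0.14,-1.16,-0.06],[-0.0275,0,0.059]],[1,[-0.05,-1.17,-0.02],[-0.0275,0,0.059]],[1,[0,0,0],[0,0,0]]]'; python3 -c "
from cell import arm
print(arm.state()['joints'])"
```

```text
clock: 14.35
tcp_pos: [0.5277, 0.1866, 0.1249]
eef_rot: [-0.513, 2.665, -0.113]
contact_force: [-5.6, 2.8, -3.4]
opening: 0.0253
gripper_force: 32.5
[ 0.23955001  0.14072426 -0.57282486  0.4352311  -0.10013203 -0.16195993]
```

```bash
python3 -m jog '[[1,[0.04,-1.17,0.06],[-0.0275,0,0.059]],[1,[0.13,-1.16,0.1],[-0.0275,0,0.059]],[1,[0.22,-1.14,0.12],[-0.0275,0,0.059]],[1,[0.31,-1.12,0.15],[-0.0275,0,0.059]],[1,[0.4,-1.08,0.19],[-0.0275,0,0.059]],[1,[0.48,-1.04,0.23],[-0.0275,0,0.059]],[1,[0.56,-0.99,0.27],[-0.0275,0,0.059]],[1,[0.64,-0.93,0.3],[-0.0275,0,0.059]],[1,[0.71,-0.87,0.34],[-0.0275,0,0.059]],[1,[0.78,-0.8,0.37],[-0.0275,0,0.059]],[1,[0.83,-0.72,0.39],[-0.0275,0,0.059]],[1,[0.89,-0.64,0.42],[-0.0275,0,0.059]],[1,[0,0,0],[0,0,0]]]'; python3 -c "
from cell import arm
print(arm.state()['joints'])"
```

```text
clock: 15.43
tcp_pos: [0.5889, 0.0693, 0.1542]
eef_rot: [-1.511, 2.312, -0.336]
contact_force: [-7.0, -5.6, -1.9]
opening: 0.0251
gripper_force: 32.4
[-0.02821227  0.15032077 -0.4732578   0.51481887  0.00835415 -1.18427233]
```

```bash
python3 -m jog '[[1,[0.94,-0.55,0.44],[-0.0275,0,0.059]],[1,[0.98,-0.46,0.46],[-0.0275,0,0.059]],[1,[1.01,-0.36,0.47],[-0.0275,0,0.059]],[1,[1.03,-0.2,0.48],[-0.0275,0,0.059]],[1,[0.6,-0.08,0.28],[-0.0275,0,0.059]],[1,[0.5,-0.04,0.24],[-0.0275,0,0.059]],[1,[0,0,0],[0,0,0]],[1,[0,0,0],[0,0,0]]]'
```

```text
clock: 16.1
tcp_pos: [0.6403, 0.0527, 0.1784]
eef_rot: [-1.953, 2.006, -0.436]
contact_force: [2.8, -9.3, -5.1]
opening: 0.025
gripper_force: 31.5
```

```bash
python3 -m jog '[[1,[0.27,-0.1,0.13],[0,0,0]],[1,[0.27,0,0.13],[0,0,0]],[1,[0.27,0,0.13],[0,0,0]],[1,[0,0,0],[0,0,0]],[1,[0,0,0],[0,0,0]]]'
```

```text
clock: 16.52
tcp_pos: [0.6473, 0.0526, 0.1818]
eef_rot: [-1.956, 2.004, -0.433]
contact_force: [-2.3, -5.9, -6.6]
opening: 0.025
gripper_force: 31.6
```

```bash
python3 -m jog '[[1,[0.18,0,0.08],[0,0,0]],[1,[0,0,0],[0,0,0]],[1,[0,0,0],[0,0,0]]]'; python3 -m jog '[[1,[0.18,0,0.08],[0,0,0]],[1,[0,0,0],[0,0,0]],[1,[0,0,0],[0,0,0]]]'
```

```text
clock: 16.77
tcp_pos: [0.6475, 0.0527, 0.1817]
eef_rot: [-1.958, 2.007, -0.43]
contact_force: [-10.9, -6.2, -4.2]
opening: 0.025
gripper_force: 32.6
clock: 17.02
tcp_pos: [0.6476, 0.0526, 0.1817]
eef_rot: [-1.96, 2.009, -0.427]
contact_force: [-21.1, -7.6, -1.7]
opening: 0.0253
gripper_force: 34.0
```

```bash
python3 -m jog '[[1,[0.18,0,0.08],[0,0,0]],[1,[0,0,0],[0,0,0]],[1,[0,0,0],[0,0,0]]]'
```

```text
clock: 17.27
tcp_pos: [0.6478, 0.0526, 0.1816]
eef_rot: [-1.961, 2.011, -0.424]
contact_force: [-29.7, -8.1, 1.3]
opening: 0.0252
gripper_force: 35.8
```

```bash
python3 -m jog '[[1,[-0.36,0,-0.16],[0,0,0]],[1,[0,0,0],[0,0,0]],[0.3,[0,0,0],[0,0,0]],[0.1,[0,0,0],[0,0,0]],[-0.1,[0,0,0],[0,0,0]],[-0.2,[0,0,0],[0,0,0]],[-0.2,[0,0,0],[0,0,0]],[-0.2,[-0.3,0,0.65],[0,0,0]],[-0.2,[-0.6,0,1.3],[0,0,0]],[-0.2,[-0.9,0,1.9],[0,0,0]],[-0.2,[-1.2,0,2],[0,0,0]],[-0.2,[-2,0,1.5],[0,0,0]],[-0.2,[-2.5,0,1],[0,0,0]],[-0.2,[-2.5,0,1],[0,0,0]],[-0.2,[-2.5,0,1],[0,0,0]],[-0.2,[-2.5,0,1],[0,0,0]],[-0.2,[-2.5,0,0.5],[0,0,0]],[-0.2,[0,0,0],[0,0,0]],[-0.2,[0,0,0],[0,0,0]]]'
python3 - <<'E'
from h import *
from cell import arm
S=arm.snapshot('scene');T=arm.snapshot('top')
cv2.imwrite('pics/f.png',np.hstack([cv2.resize(S['pixels'][220:310,250:370],(400,300),interpolation=2),cv2.resize(T['pixels'][80:200,170:330],(400,300),interpolation=2)]))
E
```

```text
clock: 18.85
tcp_pos: [0.474, 0.0532, 0.3038]
eef_rot: [-1.954, 1.998, -0.437]
contact_force: [-0.3, -0.1, -0.5]
opening: 0.0512
gripper_force: 0.0
```

View pics/f.png

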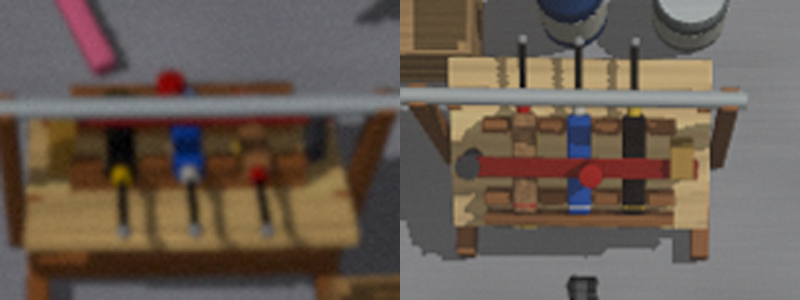

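The red bar lies straight across all three rods, parallel to the rail, with its end in the brass catch at (683,163). It met a hard stop there at 30 N. All rods are seated and the robot is clear.

```bash
python3 -c "
from cell import arm
print(arm.job_done())"
```

```text
the job is handed in; nothing more can be done
None
```

The job is handed in: the cork-handled rod lies seated in the empty slot under the rail, butt by the stop and released, and the keeper bar is swung across all three rods into the brass catch, where it met a hard stop; the robot clock read about 19 s and no verdict came back.

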